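# Load the jar into the shaker's retaining block and prove the lock

## Task

Load the jar on the foot plate into the bench shaker: set it down on the deck, slide its nose in under the retaining block until the spring plunger drops fully into the hole in the foot plate, then tug it straight back with a steady pull of about 12 N to prove that the pin holds, and let go. Go by feel and never force it against the machine, and leave the other things on the bench where they stand.

Things in the scene. Friction and masses are not known exactly. Their poses are not given: they have to be found in the camera images.
- carrier: The jar to load: steel jar 56 mm in diameter on a bright aluminium foot plate (the other jar has none), 0.45 to 0.7 kg. Origin: underside of the plate, under the jar's axis; z up, x towards the plate's nose. Plate 8 mm thick, 60 mm wide (y -30 to 30), from x -38 (tail) to x 89 (nose). The jar reaches from z 8 to z 68; grip it across y.
- index_hole (a point): Point on the underside, on the centre line of the oblong hole through the foot plate (x 53.5 to 70.5 of the carrier, 13 mm wide), 64 mm from the jar's axis: the pin sits here. Axes as the carrier. The nose before it has 8 mm x 45 degree cut corners (x 77 to 85) and in its middle slopes from 8 mm thick at x 77 to 2.5 mm at x 89, a ramp that lifts the pin.
- shaker: Bench shaker, fixed: beige case 320 x 240 mm, flat aluminium deck 310 x 230 mm with its top 90 mm above the bench. Origin: under the case's centre, on the bench; z up, x is the way the jar slides in. Dark steel retaining block on the deck from x 55 to 121, y -45 to 45, 24 mm high; the deck before it is free from x -155. A console lower than the deck projects to x -205.
- pocket_mouth (a point): Centre, on the deck, of the mouth of the block's pocket (x 55, y 0, z 90 mm of the shaker; same axes). The pocket opens towards -x, is 63 mm wide (y -31.5 to 31.5) and 10.5 mm high from the deck to the overhanging roof. The end stop inside, on the plunger's bracket, stops the nose 0.8 mm after the index_hole point has come under the pin's axis.
- plunger (a joint): Spring plunger, black knob on the block. 0 m = pin down, 2 mm above the deck; grows as the pin is pushed up (spring 3 to 5 N). The nose lifts the smooth round-ended 9 mm pin 6 mm; it drops into the hole when the jar is home and then bars its way back. Users set its bracket along the slide: pin axis 10 to 32 mm inside the mouth, y 0, not measured. Bracket 26 x 46 mm, top 30, knob 66 to 72 mm above the deck.
- plain_jar: Bystander: a similar steel jar, 56 mm in diameter, 60 mm high, without foot plate. Origin under its centre.
- reagent_bottle: Bystander: white wide-mouth bottle with blue cap, 72 mm in diameter, 130 mm high. Origin under its centre.
- beaker: Bystander: glass beaker, 66 mm in diameter, 85 mm high. Origin under its centre.
- hex_driver: Bystander: a screwdriver lying on the bench. Origin under its middle, x along it.
Not all that is in view belongs to the job. Leave any brown or pink look-alike of the carrier alone.

How it is judged (in metres and radians):
On the way, in this order (a step that is already met when the one before it is completed fails the run):
1. the foot plate, flat on the deck, has been slid in under the block so that its nose lifts the plunger (value of joint plunger above 0.003 m and x of index_hole in the frame of pocket_mouth above -0.02 m and z of index_hole in the frame of pocket_mouth below 0.003 m), for 0.1 s.
2. with the pin down in the hole, the jar has been pulled back against the pin (5 N or more on the pin) (value of joint plunger below 0.0015 m and contact force between carrier and plunger above 5 N and x of index_hole in the frame of pocket_mouth above 0.0065 m), for 0.2 s.
At the end, for the whole second after the job is handed in: After a pull test with 5 to 18 N on the pin: foot plate flat on the deck (within 2 mm, tilt under 0.03 rad), nose in the pocket, index_hole point 6.5 to 36 mm inside the mouth, plunger's pin down in the hole (within 1.5 mm of fully down), at rest and let go (value of joint plunger below 0.0015 m and x of index_hole in the frame of pocket_mouth between 0.0065 and 0.036 m and z of index_hole in the frame of pocket_mouth below 0.002 m and angle between carrier's own z axis and vertical below 0.03 rad and linear speed of carrier below 0.01 m/s); the robot touches nothing.
It fails at once if under the block, the jar or its foot plate is pressed on the shaker (block, end stop, plunger and deck together) with more than 28 N (x of index_hole in the frame of pocket_mouth above -0.028 m and contact force between carrier and shaker above 28 N).
It fails at once if the plunger's pin is loaded with more than 18 N (contact force between carrier and plunger above 18 N).
It fails at once if a bystander is moved by more than 20 mm (distance of any of plain_jar, reagent_bottle, beaker, hex_driver from where it was at the start of the episode above 0.02 m).
It also fails if it takes over 70 s, if anything falls off the work surface, if the arm or the gripper's body presses on something with over 40 N, if the wrist force passes 120 N, or if a joint passes its speed limit or range.

## Robot

A 6-joint arm with a two-finger parallel gripper is mounted at the origin on the work surface. World frame = base frame: x ahead of the robot, y to its left, z up, the work surface at z = 0. Lengths are in mm, angles in rad, forces in N, time in s.
With the tool pointing down it reaches from about 275 to 825 mm from the base axis. Payload 5.2 kg.
Tool frame: the origin (TCP) lies at the very end of the fingers, on their centre line; the grasp point (between the pads) lies 19 mm behind it; z points along the fingers, y is the direction in which the jaws open and shut (so a half turn about z gives the same grasp; the last joint's range is limited). The gripper opens to 93 mm and grips with 3 to 60 N. Pads are 15 mm wide; open, the fingers measure 128 mm over their backs; the gripper's body (75 mm by 188 mm) begins 65 mm behind the grasp point.
Start: joints at [0.941, 0.259, 1.535, -0, 1.348, -0.203], TCP at [227.657, 500.677, 218.653] pointing down, gripper open.
Joint ranges: [-3.14, 3.14], [-0.91, 2.08], [0.19, 2.58], [-1.22, 4.36], [0.22, 2.71], [-3.12, 3.12]. Speed limits (rad/s): [2.57, 2.57, 3.14, 3.14, 3.14, 3.14].

## Interface

Orientations are given as [roll, pitch, yaw] about the fixed x, y, z axes, in that order (R = Rz(yaw) Ry(pitch) Rx(roll)).
In Python, from bench import robot gives the robot as it stands. The module is installed in compiled form; this text tells all that it offers. Calls block until the motion is done:
- robot.move_ptp(position, orientation): joint-space move of the TCP to a pose.
- robot.move_linear(position, ori=None, speed=150, f_stop=None): straight line of the TCP; ori=None keeps the orientation; speed is the mean speed in mm/s. With f_stop (N) it stops when the force on the tool has changed by that much, and returns True; else False.
- robot.move_j(angles): joint-space move.
- robot.move_gripper(opening): opening from 0.0 (shut) to 1.0 (fully open); the grip force is fixed at half the most; returns when the fingers have stopped.
- robot.sleep(seconds).
- robot.inverse_kinematics(position, orientation): joint angles nearest the present ones, or None.
- robot.get_image(name): name is "scene" or "top" or "wrist"; returns a dict with "img" (400x640x3 uint8, blue, green, red), "fovy" (degrees; the focal length in pixels is half the picture's height over the tangent of half this angle, whatever the lens; pixels are square), "cx", "cy" (the principal point, pixels), "eye" and "orientation" of the camera in the world. Camera axes: x right, y down, z forward; pixel columns grow to the right and rows downward; lengths in mm; the calibration is good to about 2 mm. A picture is of the moment at which its call begins. There is no depth.
A pose or a line that the arm cannot do raises robot.MotionError and nothing moves.
- robot.hand_in(): hands the job in, once; it reports no verdict.
Readings, each from a call of its own:
- robot.current_t(): time.
- robot.current_qpos(): joint angles.
- robot.current_joint_vel(): joint speeds.
- robot.current_joint_efforts(): joint torques, N m.
- robot.current_tcp_pos(): TCP position.
- robot.current_eef_rot(): TCP orientation.
- robot.current_contact_force(): force on the tool from outside, world axes, zero at the start.
- robot.current_ft_torque(): the same for the moment, N m.
- robot.current_gripper_width(): opening from 0.0 (shut) to 1.0 (fully open).
Only numpy, scipy, OpenCV 4.12 (cv2) and the standard library are available. Lean on these libraries where they do the work, as an engineer would, in place of code of your own. Each camera call takes 0.05 s, during which the arm holds its last target.

## Working session

There is one attempt and no reset: what is moved stays moved. The work goes in short steps, each a Python script; the robot and the scene stay as the last script left them, time stands still between calls to the robot, and variables do not carry over. Pictures are saved under pics/ and viewed, and the job is handed in when it is done.

```bash
mkdir -p pics; ls
cat > h.py <<'E'
import numpy as np, cv2
from scipy.spatial.transform import Rotation as R
from bench import robot
def cam(name,fn=None):
    d=robot.get_image(name)
    if fn: cv2.imwrite('pics/'+fn,d['img'])
    return d
def ray(d,u,v):
    f=200/np.tan(np.radians(d['fovy'])/2)
    o=np.array(d['orientation'],float)
    M=o if o.shape==(3,3) else R.from_euler('xyz',o).as_matrix()
    return np.array(d['eye'],float),M@np.array([(u-d['cx'])/f,(v-d['cy'])/f,1])
def onz(d,u,v,z):
    e,r=ray(d,u,v); return e+r*(z-e[2])/r[2]
def proj(d,p):
    f=200/np.tan(np.radians(d['fovy'])/2)
    o=np.array(d['orientation'],float)
    M=o if o.shape==(3,3) else R.from_euler('xyz',o).as_matrix()
    q=M.T@(np.array(p,float)-np.array(d['eye'],float)); return d['cx']+f*q[0]/q[2],d['cy']+f*q[1]/q[2]
E
python3 - <<'E'
from h import *
import pickle
for n in ['scene','top','wrist']:
    d=cam(n,n+'0.png'); pickle.dump(d,open(n+'0.pkl','wb'))
    print(n,d['img'].shape,{k:v for k,v in d.items() if k!='img'})
print(robot.current_t(),robot.current_eef_rot())
E
```

```text
pics
scene (400, 640, 3) {'fovy': 46.05786007640135, 'cx': 320.9946579909847, 'cy': 203.0934941015127, 'eye': array([ 915.28202526,  780.69763451, 1105.44282631]), 'orientation': array([-2.4203782 ,  0.01617349,  2.63120209])}
top (400, 640, 3) {'fovy': 54.1148375781078, 'cx': 319.98568825907097, 'cy': 208.13690901139987, 'eye': array([ 312.53010469,    9.17232504, 1236.96786504]), 'orientation': array([-2.98192317, -0.01070387, -1.54530643])}
wrist (400, 640, 3) {'fovy': 65.18929611212995, 'cx': 318.2477520802415, 'cy': 200.30576449161404, 'eye': array([155.71991831, 532.69913191, 384.26717683]), 'orientation': array([2.85486601e+00, 1.21719992e-03, 1.14486737e+00])}
0.15 [-3.14029100e+00 -2.68249702e-04  2.71479708e+00]
```

View pics/scene0.png

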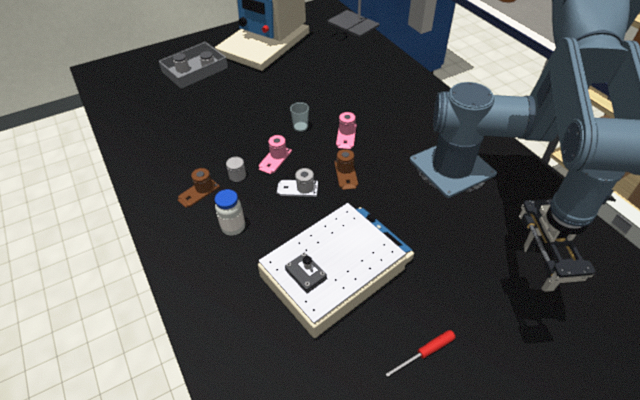

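View pics/top0.png

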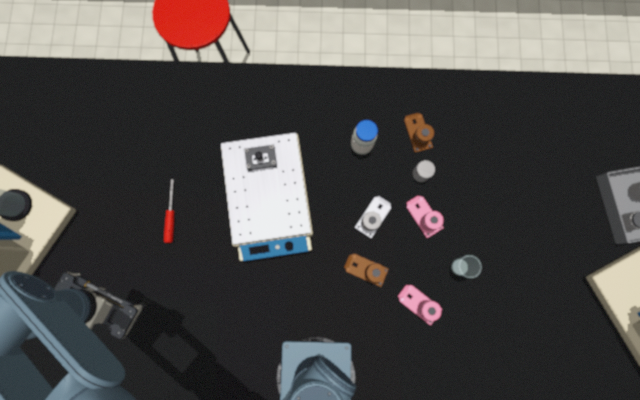

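View pics/wrist0.png

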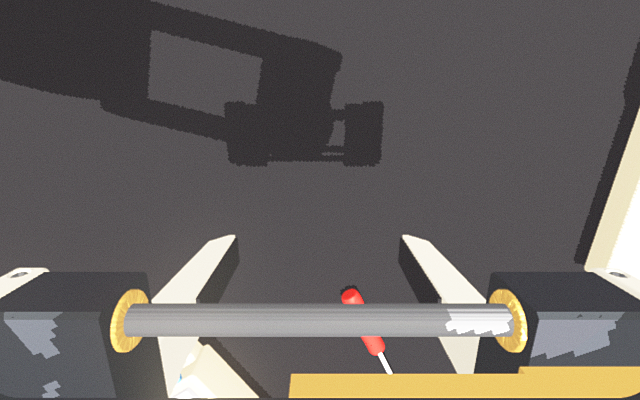

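The scene and top views show these candidates (top-view pixels):
- bright plate with jar at (373,217)
- plain jar without plate at (425,171)
- pink look-alikes at (425,216) and (420,305)
- brown look-alikes at (366,270) and (419,133)

By the description I choose the bright one at (373,217), and will check it in a close crop.

Run:
```python
from h import *
t=cv2.imread('pics/top0.png'); s=cv2.imread('pics/scene0.png')
a=cv2.resize(t[190:245,345:400],None,fx=7,fy=7,interpolation=cv2.INTER_CUBIC)
b=cv2.resize(s[160:205,270:325],None,fx=7,fy=7,interpolation=cv2.INTER_CUBIC)
a=cv2.resize(a,(385,385)); b=cv2.resize(b,(385,315)); c=np.zeros((385,775,3),np.uint8); c[:,:385]=a; c[:315,390:]=b
cv2.imwrite('pics/crop1.png',c)
a=cv2.resize(t[125:265,215:320],None,fx=4,fy=4,interpolation=cv2.INTER_CUBIC)
cv2.imwrite('pics/crop2.png',a)
```

```text
(no output)
```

View pics/crop1.png

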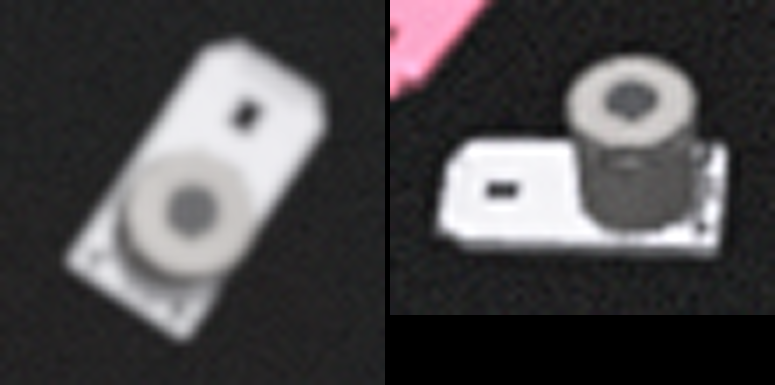

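View pics/crop2.png

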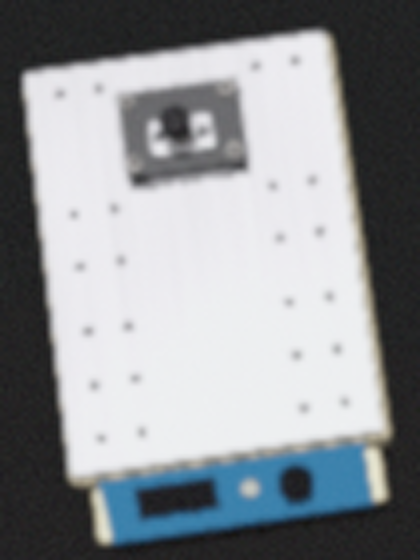

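The crop confirms it: bright plate with an oblong hole and cut corners at the nose, steel jar on top. The shaker's block and knob are at about (260,157) in the top view, with the mouth facing the robot (down in the picture). Next I measure both.

```bash
cat > meas.py <<'E'
from h import *
import pickle
def rect(d,roi,thr,z):
    img=d['img']; x0,y0,x1,y1=roi
    S=6
    g=cv2.resize(img[y0:y1,x0:x1],None,fx=S,fy=S,interpolation=cv2.INTER_CUBIC)
    m=(g.min(2)>thr).astype(np.uint8)
    cs,_=cv2.findContours(m,cv2.RETR_EXTERNAL,cv2.CHAIN_APPROX_NONE)
    c=max(cs,key=cv2.contourArea)[:,0,:].astype(float)
    px=(c+.5)/S-.5+np.array([x0,y0])
    W=np.array([onz(d,u,v,z)[:2] for u,v in px])
    return W,px
if __name__=='__main__':
  for n,rd,rc in [('top',(210,125,322,252),(345,190,400,245)),('scene',(250,195,420,325),(270,160,325,205))]:
    d=pickle.load(open(n+'0.pkl','rb'))
    for nm,roi,z,thr in [('deck',rd,90,150),('carrier',rc,8,150)]:
        W,px=rect(d,roi,thr,z)
        r=cv2.minAreaRect(W.astype(np.float32)); print(n,nm,r, cv2.boxPoints(r).round(1).tolist())
    img=d['img']
E
python3 meas.py
```

```text
top deck ((555.6594848632812, 167.2880096435547), (317.0992431640625, 235.62197875976562), 10.082474708557129) [[378.8999938964844, 255.5], [420.20001220703125, 23.5], [732.4000244140625, 79.0999984741211], [691.0999755859375, 311.0]]
top carrier ((490.81866455078125, -168.8485565185547), (63.76276779174805, 128.9477996826172), 57.51130676269531) [[419.29998779296875, -161.10000610351562], [528.0999755859375, -230.39999389648438], [562.2999877929688, -176.60000610351562], [453.6000061035156, -107.30000305175781]]
scene deck ((554.3378295898438, 175.31411743164062), (336.39520263671875, 245.36343383789062), 10.022587776184082) [[367.3999938964844, 266.8999938964844], [410.1000061035156, 25.200000762939453], [741.2999877929688, 83.80000305175781], [698.5999755859375, 325.3999938964844]]
scene carrier ((492.3497619628906, -168.0787353515625), (64.57135009765625, 128.147705078125), 57.6502799987793) [[420.8999938964844, -161.10000610351562], [529.2000122070312, -229.60000610351562], [563.7999877929688, -175.10000610351562], [455.5, -106.5]]
```

Run:
```python
from h import *
for nm,p,yaws in [('car',(470,-155,21),(-32.4,147.6)),('shk',(500,158,111),(10,190-360)),('shkhi',(480,155,250),(10,190-360)),('carhi',(500,-170,200),(-32.4,147.6))]:
    for y in yaws:
        q=robot.inverse_kinematics(list(p),[np.pi,0,np.radians(y)]); print(nm,y,None if q is None else np.round(q,2))
```

```text
car -32.4 [-0.54  0.39  1.91 -0.    0.84  1.59]
car 147.6 [-0.54  0.39  1.91  0.    0.84 -1.55]
shk 10 [ 0.09  0.31  1.75 -0.    1.08  1.49]
shk -170 [ 0.09  0.31  1.75  0.    1.08 -1.65]
shkhi 10 [ 0.09  0.16  1.59 -0.    1.4   1.49]
shkhi -170 [ 0.09  0.16  1.59  0.    1.4  -1.65]
carhi -32.4 [-0.54  0.23  1.62 -0.    1.29  1.6 ]
carhi 147.6 [-0.54  0.23  1.62  0.    1.29 -1.54]
```

Run:
```python
from h import *
import pickle
robot.move_ptp([530,165,240],[np.pi,0,np.radians(10)])
d=cam('wrist','w1.png'); pickle.dump(d,open('w1.pkl','wb')); print(d['eye'],d['orientation'],robot.current_t(),robot.current_contact_force())
robot.move_ptp([450,-142,180],[np.pi,0,np.radians(-32.4)])
d=cam('wrist','w2.png'); pickle.dump(d,open('w2.pkl','wb')); print(d['eye'],d['orientation'],robot.current_t(),robot.current_contact_force())
```

```text
[606.92654746 179.02560325 406.2652105 ] [ 2.85612832e+00  1.91097939e-04 -1.39375766e+00] 1.8583 [ 0.05910624 -0.49544327  0.10065785]
[ 516.70850485 -183.73813816  346.70474203] [ 2.85686440e+00  9.78717586e-04 -2.13391350e+00] 3.1333 [-0.55626779  0.29260692  0.4532901 ]
```

View pics/w1.png

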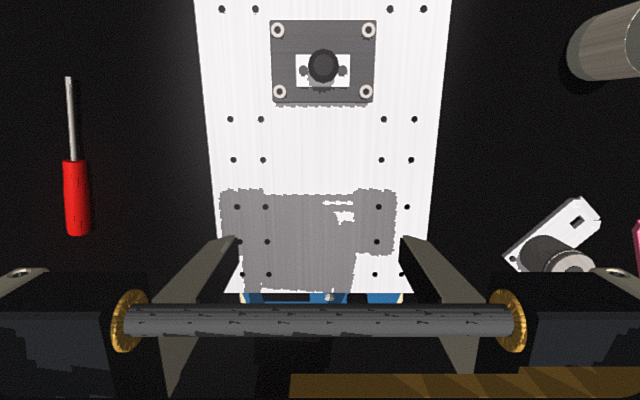

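View pics/w2.png

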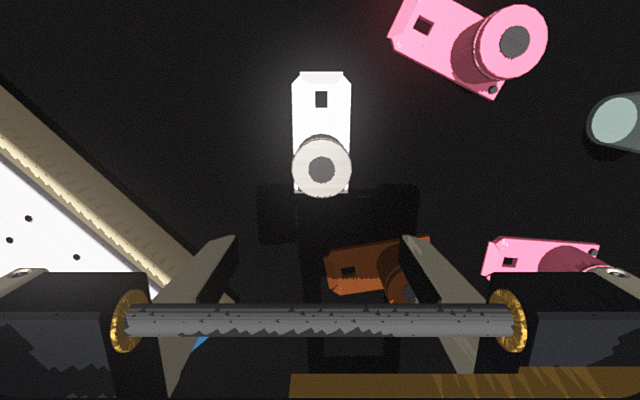

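The close views show the block at w1 (270–376, 20–103) with its knob at (323,66). The carrier is at w2 (292–351, 71–193) with its jar top at (321,168), and the nose is up in the picture. Next I turn these into positions.

Run:
```python
from h import *
import pickle
from meas import rect
d=pickle.load(open('w1.pkl','rb'))
# block: dark on white deck
g=cv2.cvtColor(d['img'],cv2.COLOR_BGR2GRAY)
m=np.zeros_like(g); m[10:112,240:410]=(g[10:112,240:410]<150)
m=cv2.morphologyEx(m,cv2.MORPH_CLOSE,np.ones((15,15)))
cs,_=cv2.findContours(m,cv2.RETR_EXTERNAL,cv2.CHAIN_APPROX_NONE); c=max(cs,key=cv2.contourArea)[:,0,:]
for z in (114,90):
    W=np.array([onz(d,u,v,z)[:2] for u,v in c],np.float32); r=cv2.minAreaRect(W); print('block z',z,r,cv2.boxPoints(r).round(1).tolist())
# deck edges left/right per row
for v in (20,60,100,140,170):
    row=g[v].astype(int)
    xs=np.where(row[150:500]>170)[0]+150
    a,b=onz(d,xs[0]-.5,v,90),onz(d,xs[-1]+.5,v,90); print('deck row',v,xs[0],xs[-1],a[:2].round(1),b[:2].round(1),np.hypot(*(a-b)[:2]).round(1))
# knob
print('knob z72',onz(d,323,64,72+90))
cr=d['img'][5:125,250:400]; cv2.imwrite('pics/w1c.png',cv2.resize(cr,None,fx=5,fy=4.8,interpolation=cv2.INTER_CUBIC))
d=pickle.load(open('w2.pkl','rb'))
W,px=rect(d,(270,55,370,205),170,8)
r=cv2.minAreaRect(W.astype(np.float32)); print('carrier',r,cv2.boxPoints(r).round(1).tolist())
cr=d['img'][60:210,260:380]; cv2.imwrite('pics/w2c.png',cv2.resize(cr,None,fx=4,fy=4,interpolation=cv2.INTER_CUBIC))
```

```text
block z 114 ((643.4125366210938, 182.00665283203125), (68.58155822753906, 88.9778823852539), 10.140918731689453) [[601.7999877929688, 219.8000030517578], [617.5, 132.1999969482422], [685.0, 144.3000030517578], [669.2999877929688, 231.8000030517578]]
block z 90 ((646.4086303710938, 182.25144958496094), (74.21331024169922, 96.28448486328125), 10.1409330368042) [[601.4000244140625, 223.10000610351562], [618.4000244140625, 128.3000030517578], [691.4000244140625, 141.39999389648438], [674.5, 236.1999969482422]]
deck row 20 196 449 [662.8 301.5] [703.1  76.1] 228.9
deck row 60 200 444 [630.1 295.6] [670.3  71. ] 228.1
deck row 100 204 440 [595.2 289.3] [635.4  64.6] 228.3
deck row 140 208 436 [557.8 282.5] [598.   57.7] 228.4
deck row 170 211 433 [528.  277.1] [568.2  52.2] 228.5
knob z72 [637.85524681 181.12303441 162.        ]
carrier ((490.2759704589844, -170.5650177001953), (64.83905029296875, 131.55267333984375), 57.72972106933594) [[417.3999938964844, -162.89999389648438], [528.5999755859375, -233.10000610351562], [563.2000122070312, -178.3000030517578], [452.0, -108.0]]
```

View pics/w1c.png

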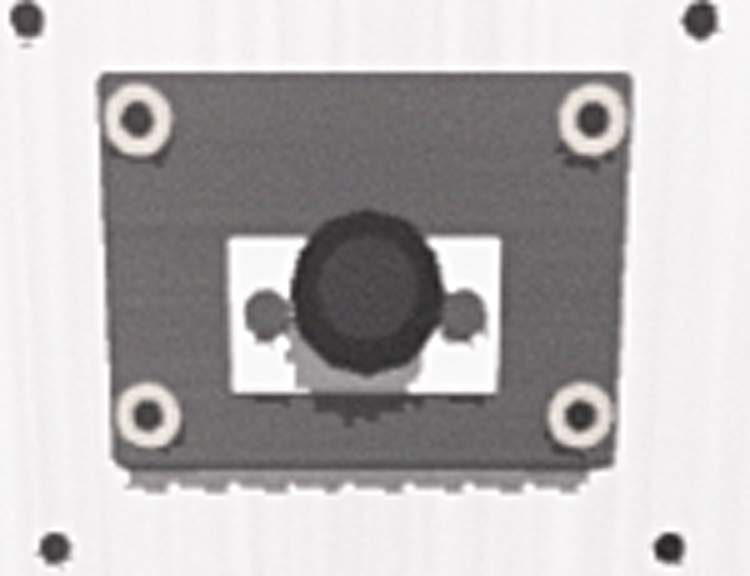

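View pics/w2c.png

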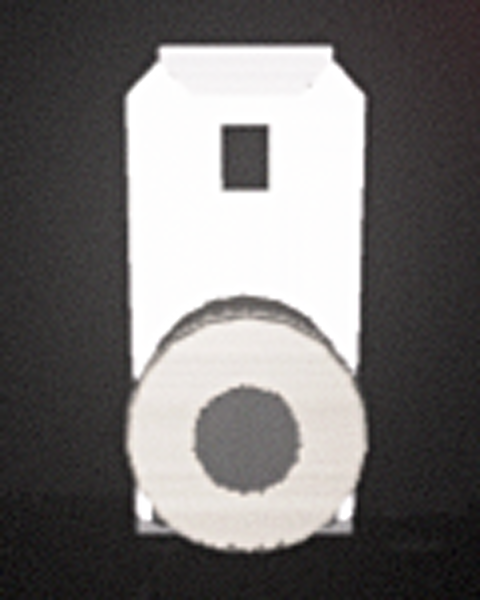

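Run:
```python
from h import *
import pickle
d=pickle.load(open('w1.pkl','rb'))
print('bracket ctr z120',onz(d,250+(229+499)/2/5,5+(235+393)/2/4.8,120))
d=pickle.load(open('w2.pkl','rb'))
jar=onz(d,321.7,167,68); hole=onz(d,321.2,99.2,8); print('jar',jar,'hole',hole,np.hypot(*(hole-jar)[:2]),np.degrees(np.arctan2(*(hole-jar)[1::-1])))
g=cv2.cvtColor(d['img'],cv2.COLOR_BGR2GRAY)
L=[];Rr=[]
for v in range(86,145,2):
    xs=np.where(g[v,275:370]>170)[0]+275; L.append(onz(d,xs[0]-.5,v,8)[:2]); Rr.append(onz(d,xs[-1]+.5,v,8)[:2])
for P in (L,Rr):
    vx,vy,x,y=cv2.fitLine(np.array(P,np.float32),cv2.DIST_L2,0,.01,.01).ravel(); print(np.degrees(np.arctan2(vy,vx)),x,y)
print('w',np.linalg.norm(np.mean(L,0)-np.mean(Rr,0)),'mid',(np.mean(L,0)+np.mean(Rr,0))/2)
```

```text
bracket ctr z120 [638.18521123 180.74208046 120.        ]
jar [ 472.63890387 -159.27008194   68.        ] hole [ 523.25504251 -191.0775782     8.        ] 59.780517806806984 -32.14550956745104
-32.287304 526.1038 -156.63573
-32.107826 493.6798 -207.99855
w 60.74090326736846 mid [ 509.89183569 -182.31714274]
```

Run:
```python
from h import *
import pickle
o=[np.pi,0,np.radians(-32.2)]
robot.move_ptp([471.3,-157.7,110],o)
print(robot.move_linear([471.3,-157.7,25],o,speed=80,f_stop=10))
f0=robot.current_contact_force(); robot.move_gripper(0.0)
print(robot.current_gripper_width()*93, f0, robot.current_contact_force(),robot.current_tcp_pos())
robot.move_linear([471.3,-157.7,60],o,speed=60)
robot.sleep(.3); print(robot.current_contact_force())
robot.move_linear([471.3,-157.7,180],o,speed=150)
d=cam('wrist','w3.png'); pickle.dump(d,open('w3.pkl','wb')); print(robot.current_t(),robot.current_gripper_width()*93,robot.current_contact_force(),robot.current_ft_torque())
```

```text
False
55.64173010587305 [ 0.16367128 -0.10762366 -0.88823242] [ 0.41365436 -0.09083211  1.34389241] [ 471.32903356 -157.65952545   25.03884566]
[ 0.12324523  0.23359888 -5.78891388]
7.4667 55.47442058486548 [-0.93577234  0.25603132 -5.19020712] [0.07881396 0.191181   0.00865425]
```

View pics/w3.png

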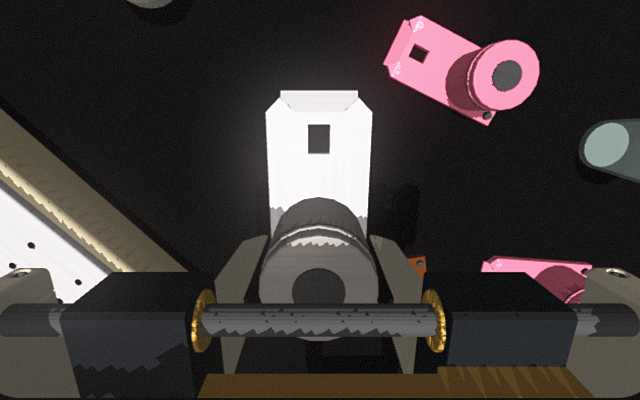

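The jar is held: plate at w3 (266–372, 90–230), square in the view, with the fingers on the jar and no tilt visible. Next I measure its in-hand pose and bring it above the deck in front of the mouth.

```bash
cat > inhand.py <<'E'
from h import *
def plate(d,ztop,vr=(114,185),c=(255,385),thr=170):
    g=cv2.cvtColor(d['img'],cv2.COLOR_BGR2GRAY); L=[];Q=[]
    for v in range(*vr,2):
        xs=np.where(g[v,c[0]:c[1]]>thr)[0]+c[0]; L.append(onz(d,xs[0]-.5,v,ztop)[:2]); Q.append(onz(d,xs[-1]+.5,v,ztop)[:2])
    out=[]
    for P in (L,Q):
        vx,vy,x,y=cv2.fitLine(np.array(P,np.float32),cv2.DIST_L2,0,.01,.01).ravel(); out.append(np.degrees(np.arctan2(vy,vx)))
    return out,np.linalg.norm(np.mean(L,0)-np.mean(Q,0)),(np.mean(L,0)+np.mean(Q,0))/2
E
python3 - <<'E'
from inhand import *
import pickle
d=pickle.load(open('w3.pkl','rb'))
tcp=np.array([471.33,-157.66]); zt=163
a,w,m=plate(d,zt); print(a,w,m)
th=np.radians(-32.2); u=np.array([np.cos(th),np.sin(th)]);n=np.array([-u[1],u[0]])
print('mid rel', (m-tcp)@u,(m-tcp)@n)
g=cv2.cvtColor(d['img'],cv2.COLOR_BGR2GRAY)
col=g[80:240,300:340].mean(1); print(np.where(np.abs(np.diff(col))>12)[0]+80)
h=g[115:165,295:345]<110; ys,xs=np.nonzero(h); print(xs.min()+295,xs.max()+295,ys.min()+115,ys.max()+115)
for v in (ys.min()+115-.5,ys.max()+115.5):
    p=onz(d,319,v,zt)[:2]-tcp; print('hole x',p@u,p@n)
p=onz(d,319,90,zt-5.5)[:2]-tcp; print('nose',p@u,p@n)
p=onz(d,266.5,103,zt)[:2]-tcp; print('corner',p@u,p@n)
E
```

```text
[np.float32(-32.397064), np.float32(-32.31553)] 59.967868578921625 [ 517.69395752 -187.40516239]
mid rel 55.08335537175373 -0.46390010978313967
[ 88  89  90 123 124 152 153 196 197 198 199 224 225 226 227 228 229 230
 235 236 237]
308 329 125 152
hole x 69.12068617626251 -0.831904030114611
hole x 53.28475082966694 -0.8561099501956626
nose 87.87456556078843 -0.8134278551816081
corner 80.73520139661366 28.39587389940006
```

```bash
cat >> h.py <<'E'
TH=np.radians(10.15); U=np.array([np.cos(TH),np.sin(TH)]); N=np.array([-U[1],U[0]]); M=np.array([612.2,176.3])
def w(s,l,z): # s: index-hole coordinate in mouth frame, l lateral, z: underside height -> tcp
    p=M+U*(s-64)+N*l; return [p[0],p[1],z+25]
def st():
    p=np.array(robot.current_tcp_pos()); q=p[:2]-M; return round(q@U+64,2),round(q@N,2),round(p[2]-25,2)
def fr():
    f=np.array(robot.current_contact_force()); return np.round([f[:2]@U,f[:2]@N,f[2]],2)
ORI=[np.pi,0,TH]
E
python3 - <<'E'
from h import *
import pickle
robot.move_ptp(w(-45,0,150),ORI)
robot.move_linear(w(-45,0,100),ORI,speed=100)
robot.sleep(.3)
d=cam('wrist','w4.png'); pickle.dump(d,open('w4.pkl','wb')); print(robot.current_t(),st(),fr(),robot.current_gripper_width()*93)
E
```

```text
9.675 (np.float64(-44.78), np.float64(0.05), np.float64(100.43)) [-0.47  0.03 -5.56] 55.445038326639704
```

View pics/w4.png

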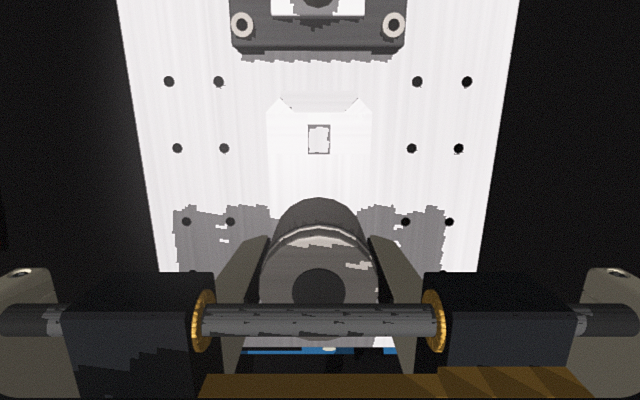

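Run:
```python
from h import *
import pickle
d=pickle.load(open('w4.pkl','rb')); g=cv2.cvtColor(d['img'],cv2.COLOR_BGR2GRAY).astype(int)
def c(p): q=p[:2]-M; return np.round([q@U,q@N],2)
for v in (10,20,30,38):
    xs=np.where(g[v,180:450]<150)[0]+180; xs=xs[(xs>222)&(xs<415)]
    a,b=c(onz(d,xs[0]-.5,v,114)),c(onz(d,xs[-1]+.5,v,114)); print('block',v,xs[0],xs[-1],a,b,(a+b)/2)
for v in (20,100,160,190):
    xs=np.where(g[v,100:540]>170)[0]+100
    a,b=c(onz(d,xs[0]-.5,v,90)),c(onz(d,xs[-1]+.5,v,90)); print('deck',v,xs[0],xs[-1],a,b,(a+b)/2)
print('hole',c(onz(d,318.7,139,108.4)),'fronttop',c(onz(d,320,46,114)),c(onz(d,320,52,90)))
cv2.imwrite('pics/w4c.png',cv2.resize(d['img'][30:170,220:420],None,fx=4,fy=4,interpolation=cv2.INTER_CUBIC))
```

```text
block 10 230 405 [17.33 44.4 ] [ 17.42 -44.21] [17.375  0.095]
block 20 230 405 [12.84 44.75] [ 12.94 -44.56] [12.89   0.095]
block 30 231 404 [ 8.28 44.6 ] [  8.37 -44.41] [8.325 0.095]
block 38 231 403 [ 4.58 44.89] [  4.67 -44.19] [4.625 0.35 ]
deck 20 120 515 [ 18.62 114.15] [  18.85 -113.9 ] [18.735  0.125]
deck 100 133 503 [-25.26 113.93] [ -25.04 -114.31] [-25.15  -0.19]
deck 160 142 493 [-62.32 114.23] [ -62.11 -114.01] [-62.215   0.11 ]
deck 190 147 488 [-82.38 114.06] [ -82.18 -113.85] [-82.28    0.105]
hole [-47.12  -0.6 ] fronttop [ 0.88 -1.2 ] [ 1.87 -1.33]
```

View pics/w4c.png

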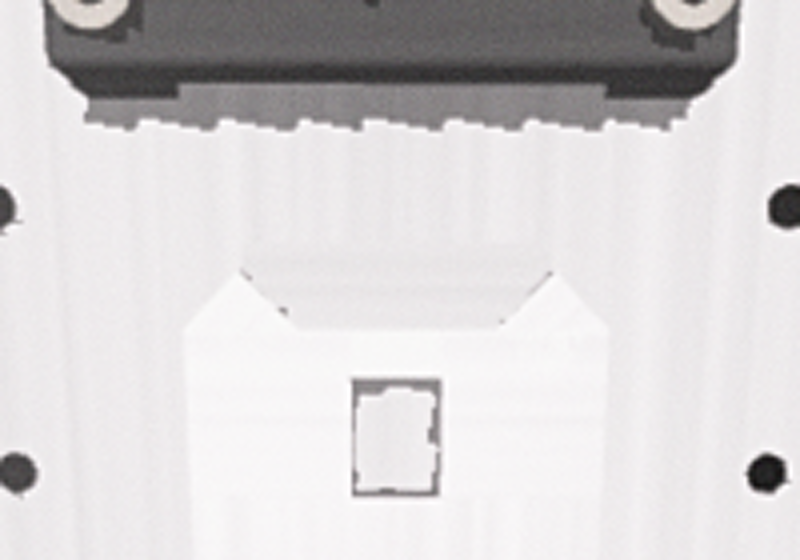

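Run:
```python
from h import *
import pickle
L=0.6
robot.move_linear(w(-42,L,97),ORI,speed=40)
print(st(),fr())
print(robot.move_linear(w(-42,L,85),ORI,speed=10,f_stop=3)); print(st(),fr())
robot.move_gripper(0.75); robot.sleep(.3); print(st(),fr())
p=robot.current_tcp_pos()
robot.move_gripper(0.0); print(st(),fr(),robot.current_gripper_width()*93)
d=cam('wrist','w5.png'); pickle.dump(d,open('w5.pkl','wb')); print(robot.current_t())
g=d['img']; cv2.imwrite('pics/w5c.png',cv2.resize(g[0:260,170:470],None,fx=2.3,fy=2.3,interpolation=cv2.INTER_CUBIC))
```

```text
(np.float64(-41.97), np.float64(0.7), np.float64(96.76)) [ 0.27  0.22 -5.73]
True
(np.float64(-42.04), np.float64(0.6), np.float64(90.04)) [-0.03  0.13  6.46]
(np.float64(-43.73), np.float64(0.73), np.float64(88.26)) [-0.62  0.53  0.18]
(np.float64(-43.72), np.float64(0.69), np.float64(88.33)) [-0.34 -1.59  0.57] 55.78744063518011
11.9167
```

View pics/w5c.png

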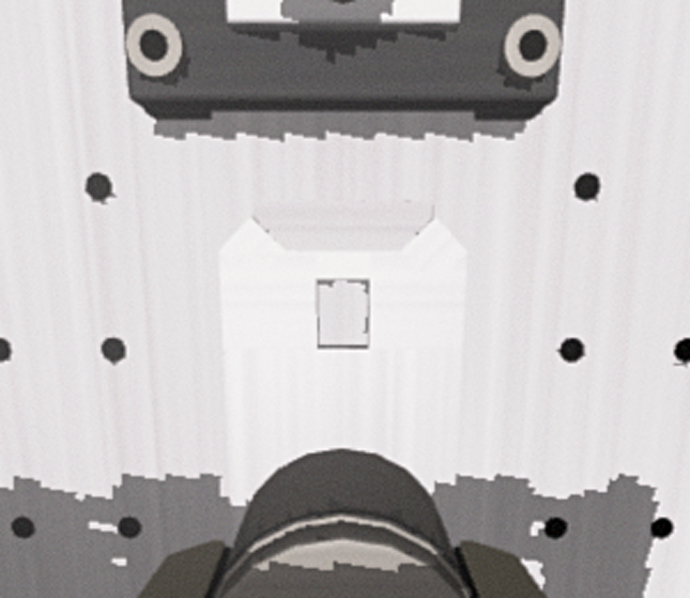

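The plate lies flat on the deck, with the hole at column 319.1 and the slot centre at 318.9, so it is lined up with the mouth. Next I slide it in gently.

```bash
cat >> h.py <<'E'
def go(s,l,z,v=15,f=7):
    r=robot.move_linear(w(s,l,z),ORI,speed=v,f_stop=f); print('->',s,r,*map(float,st()),fr(),round(robot.current_t(),2)); return r
E
python3 - <<'E'
from h import *
z=st()[2]
for s in (-36,-28,-22,-17,-13):
    if go(s,0.7,z): break
E
```

```text
-> -36 True -43.77 0.67 88.32 [-0.96 -0.08  4.91] 12.17
```

Run:
```python
from h import *
robot.sleep(.2); print(st(),fr())
for z in (88.6,89.0):
    robot.move_linear(w(-43.7,0.7,z),ORI,speed=10); robot.sleep(.15); print(z,[float(x) for x in st()],fr())
```

```text
(np.float64(-43.76), np.float64(0.7), np.float64(88.32)) [-0.15  0.81  4.68]
88.6 [-43.72, 0.68, 88.36] [ 1.31 -0.77 -0.89]
89.0 [-44.4, 0.79, 88.43] [ 0.27 -0.44 -4.8 ]
```

Run:
```python
from h import *
robot.move_linear(w(-43.7,0.7,88.6),ORI,speed=10); robot.sleep(.1); print(st(),fr())
for s in (-36,-29,-24,-20,-17,-14):
    if go(s,0.7,88.6,f=6): break
```

```text
(np.float64(-43.74), np.float64(0.71), np.float64(88.47)) [ 0.82  0.33 -5.  ]
-> -36 False -36.07 0.72 88.51 [ 0.37  0.31 -5.2 ] 14.22
-> -29 False -29.04 0.68 88.52 [ 0.93 -0.75 -5.71] 14.83
-> -24 False -23.96 0.71 88.55 [-0.43  0.42 -4.65] 15.32
-> -20 False -19.9 0.69 88.58 [ 0.46 -0.19 -5.85] 15.73
-> -17 False -16.9 0.69 88.59 [ 0.85 -0.52 -5.6 ] 16.08
-> -14 False -13.9 0.67 88.59 [ 0.42  0.83 -5.71] 16.43
```

Run:
```python
from h import *
z=88.4
for s in (-11,-8,-5,-2,1,4):
    if go(s,0.7,z,v=12,f=6): break
d=cam('wrist','w6.png')
```

```text
-> -11 False -10.72 0.69 88.47 [ 0.75  0.1  -5.47] 16.83
-> -8 False -7.74 0.67 88.46 [-0.26  0.28 -4.74] 17.23
-> -5 False -4.76 0.66 88.45 [ 0.53 -0.66 -4.7 ] 17.63
-> -2 False -1.76 0.69 88.4 [-0.89  0.51 -4.96] 18.03
-> 1 True -1.12 0.74 88.29 [0.08 0.54 6.26] 18.27
```

View pics/w6.png

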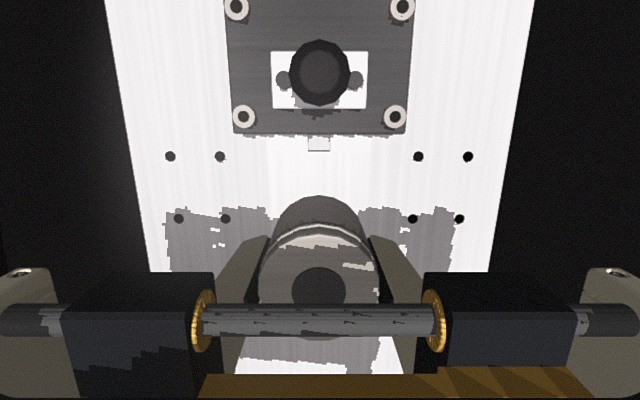

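Run:
```python
from h import *
z=88.5
robot.move_linear(w(-1,0.7,z),ORI,speed=8); robot.sleep(.1); print(st(),fr())
for s in (1,3,5,7,9,11,13):
    if go(s,0.7,z,v=10,f=6): break
```

```text
(np.float64(-1.06), np.float64(0.73), np.float64(88.33)) [ 1.42  0.04 -1.23]
-> 1 True -1.11 0.73 88.31 [ 0.04 -1.11  5.  ] 19.16
```

Run:
```python
from h import *
z=88.7
for zz in (88.6,88.75):
    robot.move_linear(w(-1,0.7,zz),ORI,speed=8); robot.sleep(.1); print(st(),fr())
for s in (1,3,5,7,9,11):
    if go(s,0.7,z,v=10,f=7): break
```

```text
(np.float64(-1.07), np.float64(0.74), np.float64(88.32)) [ 1.78  0.08 -0.8 ]
(np.float64(-1.28), np.float64(0.72), np.float64(88.37)) [ 2.02  0.2  -3.33]
-> 1 True -1.28 0.71 88.29 [-1.17 -0.5   5.77] 20.15
```

Run:
```python
from h import *
robot.move_linear(w(-1.2,0.7,89.0),ORI,speed=8)
for i in range(3): robot.sleep(.25); print([float(x) for x in st()],fr())
for s in (1,3,5,7,9,11):
    if go(s,0.7,88.7,v=10,f=7): break
```

```text
[-1.82, 0.76, 88.41] [-0.41 -0.74 -5.9 ]
[-1.69, 0.73, 88.63] [-1.48 -0.58 -6.67]
[-1.63, 0.75, 88.74] [-1.11 -0.03 -7.19]
-> 1 True -0.67 0.78 88.31 [0.42 0.71 6.62] 21.62
```

```bash
cat >> h.py <<'E'
def creep(s0,s1,l,z,step=0.7,fx=-9,v=12,fs=14,every=1):
    s=s0;k=0
    while s<s1-1e-6:
        s=min(s+step,s1); r=robot.move_linear(w(s,l,z),ORI,speed=v,f_stop=fs); f=fr(); k+=1
        if k%every==0 or r or f[0]<fx: print(round(s,1),r,*map(float,st()),f,round(robot.current_t(),2))
        if r or f[0]<fx or f[2]>14: return s,True
    return s,False
E
python3 - <<'E'
from h import *
robot.move_linear(w(-.7,0.7,88.6),ORI,speed=8); robot.sleep(.05);print(st(),fr())
print(creep(-.7,6,.7,88.6))
E
```

```text
(np.float64(-0.58), np.float64(0.77), np.float64(88.37)) [ 3.77  0.87 -3.22]
0.0 False -0.64 0.77 88.33 [ 0.01  0.83 -1.83] 22.57
0.7 False -0.61 0.78 88.33 [-5.82  0.77  2.11] 22.82
1.4 False -0.64 0.76 88.31 [-7.44 -0.53  3.89] 23.07
2.1 False -0.64 0.75 88.31 [-9.78  0.58  4.97] 23.32
(2.0999999999999996, True)
```

Run:
```python
from h import *
import pickle
print(st(),fr(),robot.current_ft_torque())
d=cam('wrist','w7.png'); pickle.dump(d,open('w7.pkl','wb'))
cv2.imwrite('pics/w7c.png',cv2.resize(d['img'][0:240,190:450],None,fx=2.5,fy=2.5,interpolation=cv2.INTER_CUBIC))
d=cam('scene','s7.png'); cv2.imwrite('pics/s7c.png',cv2.resize(d['img'][200:340,250:420],None,fx=4,fy=4,interpolation=cv2.INTER_CUBIC))
```

```text
(np.float64(-0.64), np.float64(0.75), np.float64(88.31)) [-9.78  0.58  4.97] [-0.24231484  1.77273462 -0.04893659]
```

View pics/w7c.png

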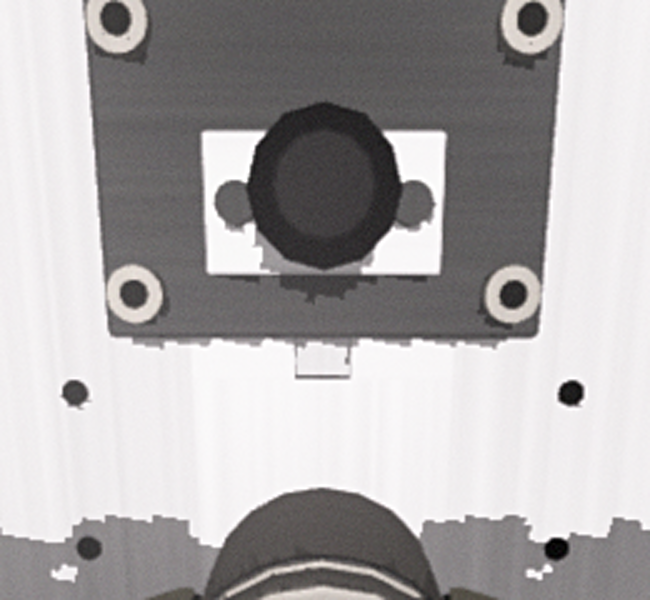

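View pics/s7c.png

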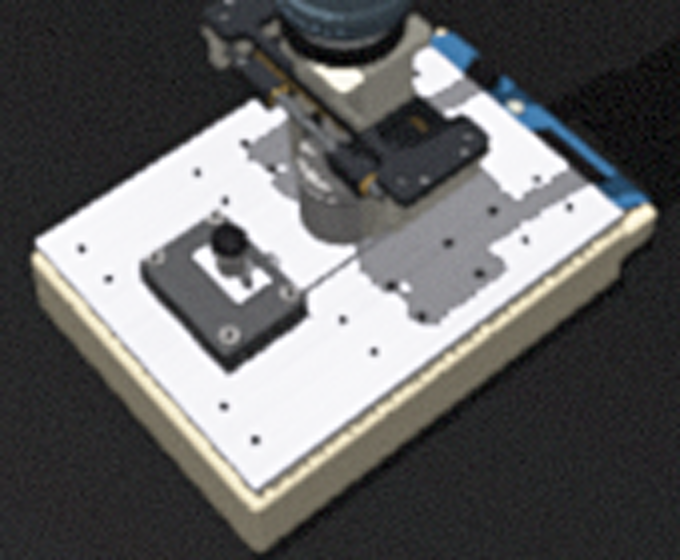

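Run:
```python
from h import *
robot.move_linear(w(0.2,0.7,88.75),ORI,speed=8)
for i in range(2): robot.sleep(.1);print(st(),fr())
print(creep(.2,6,.7,88.75,fx=-11.5))
```

```text
(np.float64(-0.57), np.float64(0.77), np.float64(88.35)) [-5.38  0.3  -1.45]
(np.float64(-0.56), np.float64(0.75), np.float64(88.36)) [-4.18 -0.19 -2.09]
0.9 False -0.58 0.75 88.31 [-6.66  0.15  0.25] 24.26
1.6 False -0.5 0.77 88.33 [-9.29 -0.28  1.71] 24.51
2.3 False -0.17 0.77 88.35 [-1.091e+01 -1.000e-02  2.700e+00] 24.76
3.0 False 0.44 0.75 88.34 [-11.47  -0.48   1.2 ] 25.01
3.7 False 1.0 0.77 88.33 [-11.56   0.23   2.46] 25.26
(3.7, True)
```

Run:
```python
from h import *
robot.move_linear(w(3.2,0.7,88.85),ORI,speed=8)
for i in range(1): robot.sleep(.1);print(st(),fr())
print(creep(3.2,14,.6,88.85,fx=-13))
```

```text
(np.float64(1.04), np.float64(0.79), np.float64(88.34)) [-8.8   0.1   1.28]
3.9 False 1.3 0.72 88.34 [-11.34   0.89   3.26] 25.86
4.6 False 1.91 0.75 88.35 [-11.55   0.25   1.85] 26.11
5.3 False 2.53 0.76 88.35 [-12.26  -1.29   1.49] 26.36
6.0 False 3.15 0.75 88.34 [-11.93  -0.66   3.02] 26.61
6.7 False 3.79 0.76 88.33 [-12.29  -0.32   2.58] 26.86
7.4 False 4.44 0.75 88.32 [-11.49  -0.29   3.57] 27.11
8.1 False 5.02 0.72 88.33 [-11.93  -0.8    2.91] 27.36
8.8 False 5.72 0.74 88.36 [-11.94  -0.51   3.34] 27.61
9.5 False 6.3 0.72 88.34 [-13.37   0.21   3.66] 27.86
(9.5, True)
```

Run:
```python
from h import *
print(creep(9,17,.6,89.0,fx=-14))
```

```text
9.7 False 6.57 0.78 88.37 [-12.05  -0.14   2.88] 28.11
10.4 False 7.25 0.76 88.36 [-11.61  -0.7    3.55] 28.36
11.1 False 7.89 0.76 88.38 [-13.43  -0.7    2.87] 28.61
11.8 False 8.53 0.77 88.36 [-1.274e+01 -1.000e-02  3.940e+00] 28.86
12.5 False 9.18 0.72 88.37 [-12.01   0.54   2.85] 29.11
13.2 False 10.09 0.74 88.36 [-11.67   0.5    1.87] 29.36
13.9 False 11.26 0.74 88.36 [-10.02   0.18   1.23] 29.61
14.6 False 12.46 0.74 88.36 [-9.02  0.1  -1.09] 29.86
15.3 False 13.55 0.68 88.34 [-7.97  0.42 -0.19] 30.11
16.0 False 14.39 0.68 88.35 [-7.54  0.93 -0.65] 30.36
16.7 False 15.11 0.67 88.35 [-7.34 -0.21 -0.84] 30.61
17 False 15.25 0.68 88.35 [-7.52 -0.02 -1.39] 30.86
(17, False)
```

Run:
```python
from h import *
s,b=creep(17,23.5,.7,88.9,fx=-12,every=3)
if not b: print(creep(s,30,.4,88.9,fx=-12))
```

```text
19.1 False 17.54 0.7 88.35 [-7.29 -0.69  0.  ] 31.61
21.2 False 22.81 0.51 88.89 [ 1.61  0.2  -7.21] 32.36
23.3 False 23.01 0.78 88.82 [ 1.17  0.45 -6.01] 33.11
24.2 False 24.2 0.38 88.88 [-0.2  -0.11 -5.48] 33.61
24.9 False 24.98 0.37 88.92 [ 0.43  0.25 -6.28] 33.86
25.6 False 25.64 0.4 88.89 [ 0.    1.04 -5.79] 34.11
26.3 False 25.91 0.41 88.8 [-1.85  0.8  -5.18] 34.36
27.0 False 25.96 0.41 88.7 [-4.64 -1.2  -2.89] 34.61
27.7 False 25.98 0.43 88.71 [-7.56 -1.22 -1.05] 34.86
28.4 False 25.98 0.44 88.7 [-10.05  -0.14   0.38] 35.11
29.1 False 26.03 0.44 88.75 [-11.54  -1.06   2.51] 35.36
29.8 False 26.02 0.47 88.75 [-13.5   -1.14   3.8 ] 35.61
(29.799999999999994, True)
```

The feel signature is clear: 12 N on the ramp, 7.5 N drag on the flat, then a sudden drop to 0, free play, and a hard stop at 26.0. Next I ease off, set it down, look at the knob, then pull.

Run:
```python
from h import *
import pickle
robot.move_linear(w(25.3,0.5,88.6),ORI,speed=10); robot.sleep(.1); print(st(),fr())
robot.move_linear(w(25.2,0.5,88.35),ORI,speed=8); robot.sleep(.15); print(st(),fr())
d=cam('wrist','w8.png'); pickle.dump(d,open('w8.pkl','wb'))
cv2.imwrite('pics/w8c.png',cv2.resize(d['img'][0:240,190:450],None,fx=2.5,fy=2.5,interpolation=cv2.INTER_CUBIC))
d=cam('scene','s8.png'); cv2.imwrite('pics/s8c.png',cv2.resize(d['img'][200:340,250:420],None,fx=4,fy=4,interpolation=cv2.INTER_CUBIC))
print(robot.current_t())
```

```text
(np.float64(25.81), np.float64(0.48), np.float64(88.68)) [-0.25 -0.48 -4.87]
(np.float64(25.45), np.float64(0.44), np.float64(88.48)) [ 0.24  0.37 -4.82]
36.8083
```

View pics/w8c.png

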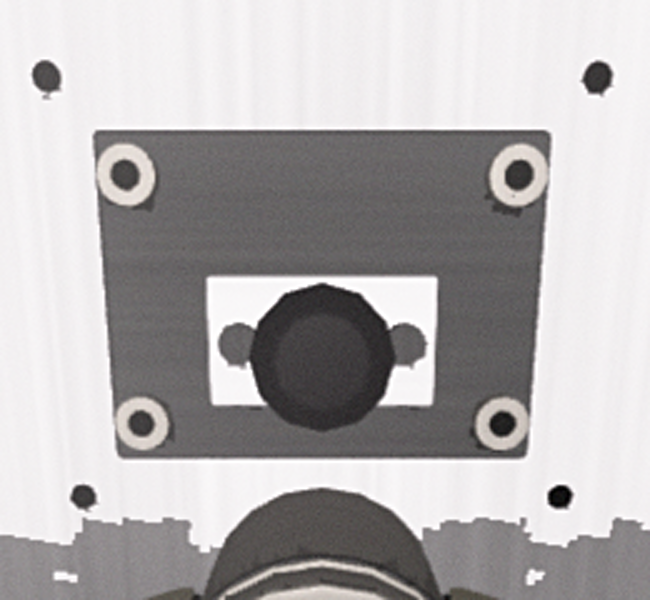

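View pics/s8c.png

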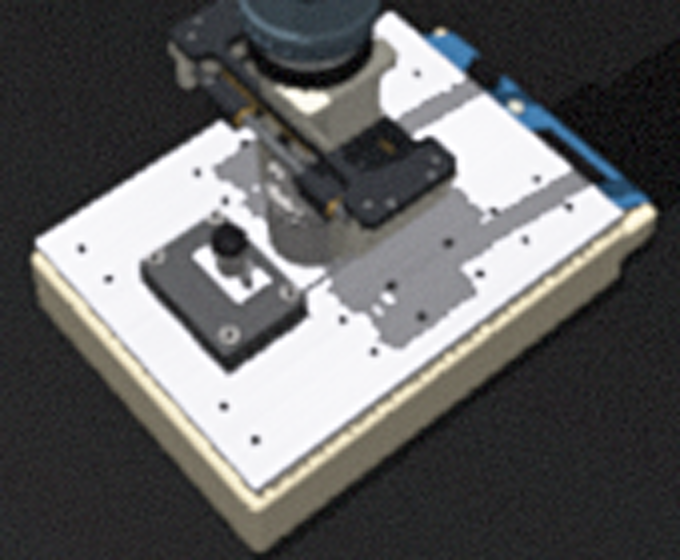

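The knob sits as low as before the lift (s8 crop (228,240), the same as s7), so the pin is down. The plate is in the mouth and straight. Now the pull test.

Run:
```python
from h import *
s=25.2; l=.5; z=88.4
while s>14:
    s-=.5; r=robot.move_linear(w(s,l,z),ORI,speed=10,f_stop=13); f=fr(); print(round(s,1),r,*map(float,st()),f,round(robot.current_t(),2))
    if f[0]>10 or r: break
for i in range(6):
    robot.sleep(.1); f=fr(); print(*map(float,st()),f)
    if f[0]>15: robot.move_linear(w(s+1,l,z),ORI,speed=20); print('ease')
```

```text
24.7 False 24.7 0.5 88.46 [ 1.45 -0.31 -3.71] 37.06
24.2 False 24.19 0.48 88.46 [-0.33 -0.01 -5.12] 37.31
23.7 False 23.75 0.51 88.47 [ 0.22  0.45 -4.06] 37.56
23.2 False 23.22 0.48 88.46 [ 0.53 -0.04 -3.88] 37.81
22.7 False 22.91 0.5 88.49 [ 1.32  0.14 -4.81] 38.06
22.2 False 22.78 0.48 88.56 [ 3.04 -0.48 -3.77] 38.31
21.7 False 22.62 0.43 88.6 [ 4.79 -0.27 -4.89] 38.56
21.2 False 22.54 0.42 88.66 [ 6.49  0.29 -5.68] 38.81
20.7 False 22.45 0.41 88.71 [ 7.31  1.35 -6.56] 39.06
20.2 False 22.4 0.34 88.78 [ 8.37 -0.12 -8.02] 39.31
19.7 False 22.33 0.32 88.87 [ 9.32  0.17 -9.09] 39.56
19.2 False 22.27 0.24 89.1 [ 9.71 -0.13 -6.99] 39.81
18.7 False 22.23 0.27 89.13 [11.19  0.28 -8.85] 40.06
22.22 0.23 89.12 [11.74 -0.1  -9.1 ]
22.21 0.26 89.11 [10.9   0.02 -9.24]
22.23 0.27 89.12 [12.34 -0.23 -8.64]
22.23 0.26 89.1 [11.34  0.42 -8.68]
22.22 0.27 89.1 [11.41  0.98 -8.38]
22.21 0.27 89.11 [11.21  0.14 -9.17]
```

The pin held at 11–12 N for 0.6 s, but the plate was lifted a little at its tail (fz −9). I ease off and repeat the pull with it set on the deck.

Run:
```python
from h import *
l=.5
robot.move_linear(w(23.5,l,88.8),ORI,speed=15); robot.sleep(.1); print(st(),fr())
robot.move_linear(w(23.6,l,88.3),ORI,speed=8,f_stop=7); robot.sleep(.2); print(st(),fr())
z=88.25; s=23.5
while s>16:
    s-=.5; r=robot.move_linear(w(s,l,z),ORI,speed=12,f_stop=12); f=fr(); print(round(s,1),r,*map(float,st()),f,round(robot.current_t(),2))
    if f[0]>10.8 or r or f[2]>9: break
for i in range(4):
    robot.sleep(.15); print(*map(float,st()),fr())
```

```text
(np.float64(22.91), np.float64(0.54), np.float64(88.47)) [ 0.67 -0.85 -5.88]
(np.float64(23.14), np.float64(0.53), np.float64(88.36)) [-2.41 -0.3  -1.91]
23.0 False 23.11 0.53 88.37 [-0.89 -0.57 -2.14] 41.93
22.5 False 23.02 0.54 88.47 [ 1.22  0.04 -2.5 ] 42.18
22.0 False 22.86 0.52 88.51 [ 3.38  0.55 -2.78] 42.43
21.5 False 22.68 0.47 88.58 [ 4.58  0.71 -2.92] 42.68
21.0 False 22.55 0.45 88.61 [ 5.52  0.31 -4.61] 42.93
20.5 False 22.48 0.44 88.67 [ 6.85  1.58 -5.58] 43.18
20.0 False 22.41 0.42 88.73 [ 8.63  0.33 -5.68] 43.43
19.5 False 22.36 0.36 88.81 [ 9.94  1.16 -6.22] 43.68
19.0 False 22.27 0.33 88.86 [10.68  0.9  -7.16] 43.93
18.5 False 22.23 0.32 88.85 [13.16  0.5  -7.71] 44.18
22.24 0.32 88.86 [11.85 -0.14 -7.29]
22.22 0.33 88.85 [12.12  0.53 -7.21]
22.23 0.34 88.84 [12.34  1.24 -7.31]
22.23 0.32 88.85 [11.35  0.51 -7.35]
```

Run:
```python
from h import *
import pickle
l=.5
robot.move_linear(w(23.6,l,88.5),ORI,speed=15); robot.sleep(.1); print(st(),fr())
robot.move_linear(w(23.9,l,88.3),ORI,speed=8,f_stop=8); robot.sleep(.15); print(st(),fr())
robot.move_gripper(0.8); robot.sleep(.2); print(st(),fr(),robot.current_gripper_width())
p=robot.current_tcp_pos()
print(robot.move_linear([p[0],p[1],p[2]+120],ORI,speed=100,f_stop=12))
q=M-U*90; robot.move_linear([q[0],q[1],240],ORI,speed=150)
d=cam('wrist','w9.png'); pickle.dump(d,open('w9.pkl','wb'))
t=cam('top','t9.png'); print(robot.current_t(),fr())
```

```text
(np.float64(23.03), np.float64(0.36), np.float64(88.36)) [ 0.12 -1.3  -1.97]
(np.float64(23.22), np.float64(0.44), np.float64(88.33)) [-4.31 -1.98  2.46]
(np.float64(23.94), np.float64(0.49), np.float64(88.3)) [-0.18  0.25 -0.21] 0.797521462109899
False
48.4583 [-0.2  -0.16 -0.08]
```

View pics/w9.png

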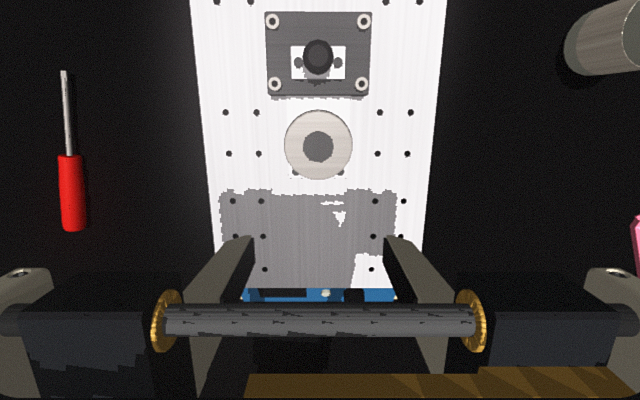

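View pics/t9.png

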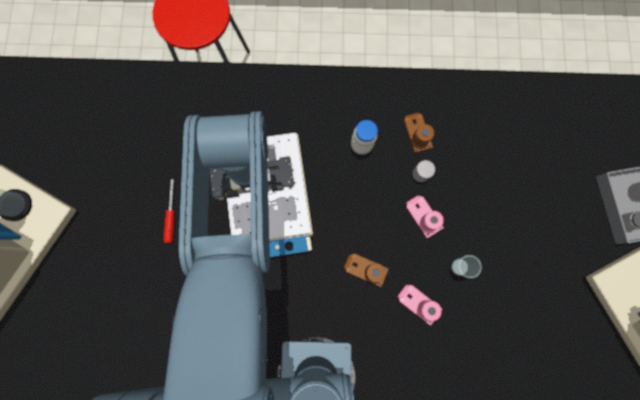

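Run:
```python
from h import *
import pickle
def c(p): q=p[:2]-M; return np.round([q@U,q@N],2)
for n,roi in (('w1',(296,40,350,90)),('w9',(292,32,346,82))):
    d=pickle.load(open(n+'.pkl','rb')); g=cv2.cvtColor(d['img'],cv2.COLOR_BGR2GRAY)
    x0,y0,x1,y1=roi; m=(g[y0:y1,x0:x1]<68).astype(np.uint8); m=cv2.morphologyEx(m,cv2.MORPH_OPEN,np.ones((5,5)))
    cs,_=cv2.findContours(m,cv2.RETR_EXTERNAL,cv2.CHAIN_APPROX_NONE); k=max(cs,key=cv2.contourArea); (u,v),r=cv2.minEnclosingCircle(k)
    print(n,u+x0,v+y0,r,'knob',c(onz(d,u+x0,v+y0,162)), 'if raised 6:',c(onz(d,u+x0,v+y0,168)))
jar=c(onz(d,318.3,145,158)); print('jar top',jar,'index',jar[0]+64)
```

```text
w1 324.0 69.0 14.31792163848877 knob [22.76 -0.51] if raised 6: [22.08 -0.41]
w9 318.0647487640381 58.701438903808594 14.707062721252441 knob [23.27 -0.23] if raised 6: [22.42 -0.23]
jar top [-38.67  -0.45] index 25.33
```

```bash
python3 -c "
from h import *
print(robot.current_t(),robot.current_joint_vel().round(4) if hasattr(robot.current_joint_vel(),'round') else '')
robot.hand_in()"
```

```text
48.4583 [-0.0008  0.0078 -0.0018 -0.0019  0.0026 -0.0019]
the job is handed in; nothing more can be done
```

I loaded the jar into the shaker, pull-tested it, let go and handed the job in at 48.5 s. The hand-in gives no verdict.

**Insertion:** I set the jar down in front of the pocket and slid it in by feel. The resistance was about 12–13 N while the nose lifted the pin and 7.5 N on the flat. It then fell to zero as the pin dropped, and the end stop met the nose with a press of at most 13.5 N.

**Pull tests:** I pulled twice, each time holding 11–12 N for about 0.6 s, and the pin held.
- In the first pull the tail of the plate rose about 0.7 mm, so I repeated it.
- The second, with a peak reading of 13.2 N, was better but still unloaded the deck slightly (about 0.5 mm rise). I then set the jar down again before releasing it.

**Last checks:**
- **Position:** the index hole is about 25 mm inside the mouth from the image, or 23–24 mm by feel.
- **Pin down:** the knob was where it was with the pin down, but the image can't show pin height to better than a few millimetres. That the pin is down rests mainly on the feel and the pull tests.
- **Contact and bystanders:** the tool force is about 0 N. The bottle, plain jar, beaker and screwdriver look unmoved in the last pictures, though I didn't measure them.

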